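Tip the sherd tote into its blue corner and hold it

TASK

Take the grey tote by its yellow post, raise the post so that the tote tips up onto its blue corner by about 30 degrees, with the foot under the blue corner staying on the desk, until all three small sherds have slid together into the blue corner. Finish holding it like that, still, gripping the post: do not set it down or let go. Leave the other things on the desk where they are.

Things in the scene. Friction and masses are not known exactly. Their poses are not given: they have to be found in the camera images.
- tote: Open grey plastic sorting tote, 250 x 190 mm outside and 60 mm high, walls and floor 4 mm thick, slick inside (the sherds slide on it at a tilt of about 10 degrees), 0.3 to 0.6 kg, standing on four rubber feet 6 mm high. Origin: centre of its footprint at desk level. x runs along the 250 mm side, y along the 190 mm side, z up (out of its mouth). The yellow post stands in its +x +y corner, the blue corner is the opposite -x -y one. Raising the post takes about 2 to 4 N.
- post_top (a point): Centre of the flat top of the yellow grip post, fixed inside the tote's +x +y corner, on the tote's diagonal, 108 mm above the desk. The post is square, 24 x 24 mm, and rises 48 mm above the tote's rim; two of its faces look along the line from the blue corner to the post, the other two look across it. It can be pinched from above on either pair.
- blue_foot (a point): Outermost underside point of the rubber foot below the blue corner, on the desk. The tote pivots here when the post is raised. The diagonal line from here to the post is the direction in which the tote tips.
- blue_corner (a point): The inside of the blue-capped corner of the tote, at the tote's inner floor (10 mm above the desk when the tote is flat): the sherds shall gather here.
- sherd_m6: Small pale potsherd lying in the tote, 63 x 33 x 11 mm; origin at the centre of its underside.
- sherd_b8: Small potsherd lying in the tote, 56 x 37 x 12 mm; origin at the centre of its underside.
- sherd_b6: Small potsherd lying in the tote, 65 x 30 x 18 mm; origin at the centre of its underside.
- sherd_m8: Bystander, to be left alone: potsherd, 98 x 70 mm, at the back of the desk; origin at the centre of its underside.
- clamp_near: Bystander, to be left alone: black spring clamp with blue tips, 158 x 115 mm, lying on the right; origin at the centre of its underside.
- masking_tape: Bystander, to be left alone: roll of masking tape lying flat, 107 mm wide and 24 mm high, on the left; origin at the centre of its underside.
- sherd_m4: Bystander, to be left alone: potsherd, 97 x 94 mm, to the right of the tote; origin at the centre of its underside.
- sherd_b1: Bystander, to be left alone: potsherd, 106 x 105 mm, to the left of the tote; origin at the centre of its underside.
- grip_post: The yellow grip post, part of the tote: square, 24 x 24 mm, 98 mm long. Origin: centre of its foot on the tote's inner floor, 98 mm below post_top; its x axis looks from the blue corner outward along the diagonal, y across it, z up.
There are look-alikes about, which are no part of the job. What is shaped like the sherd_b8 but red is not meant. What is shaped like the sherd_m6 but green is not meant.

How it is judged:
By the outcome, as a careful person would: the job done as asked, in the order asked, and still so for the second after the job is handed in, while the arm keeps its last pose, push and grip.
It also fails if it takes over 35 s, if anything falls off the work surface, if the arm or the gripper's body presses on something with over 40 N, if the wrist force passes 120 N, or if a joint passes its speed limit or range.

ROBOT

A 6-joint arm with a two-finger parallel gripper is mounted at the origin on a cart in front of the work surface, level with it; the furniture and walls round the work are solid. World frame = base frame: x ahead of the robot, y to its left, z up, the work surface at z = 0. Lengths are in m, angles in rad, forces in N, time in s.
With the tool pointing down it reaches from about 0.325 to 0.775 m from the base axis. Payload 9.3 kg.
Tool frame: the origin (TCP) lies where the fingers leave the gripper's body, on its centre line; the fingertips stand 73 mm ahead of it and the grasp point (between the pads) lies 54 mm ahead of it; z points along the fingers, y is the line along which they close (so a half turn about z gives the same grasp; the last joint's range is limited). The gripper opens to 85 mm and grips with 20 to 120 N. Pads are 22 mm wide; open, the fingers measure 114 mm over their backs; the gripper's body (76 mm by 85 mm) begins 54 mm behind the grasp point. The pads swing forward as they close: fully open they stand 13 mm farther back than shut.
Start: joints at [1.062, 0.259, 0.021, 1.334, 0, 1.418], TCP at [0.192, 0.516, 0.304] pointing down, gripper open.
Joint ranges: [-3.04, 3.04], [-0.91, 1.82], [-1.04, 1.36], [-1.92, 1.95], [-1.52, 1.45], [-3.14, 3.14]. Speed limits (rad/s): [2.22, 2.22, 2.79, 3.14, 3.14, 3.14].

INTERFACE

Orientations are given as a unit quaternion [x, y, z, w].
In Python, from workcell import manip, vision gives the robot as it stands.
- The arm moves only by the tool drive_tool, never from a script. Its argument "series" is a list of rows, each a list of 5 numbers: the shift along the tool's x, y, z in units of 60 mm (1.0 is 60 mm), then the turn about the tool's z in degrees, then the closure, from -1 (fully open) to 1 (shut). In form: [[dx, dy, dz, spin, claw], ...]. A call has 1 to 5 rows; each row is the pose to reach, as a shift and turn from the pose commanded when the call began, along the tool's axes at that moment; what a row does not reach only later rows make up. A row lasts 1/8 s, in which the tool goes at most 62.5 mm and 10.7 degrees, less where a joint would pass 70% of its speed; a pose out of reach is approached as far as the arm can. A call with a gripper value outside its range is refused whole. The fingers move at their own pace and stop on an object; the grip force is fixed at half the most. Time passes only in rows, so rows that repeat a pose let the fingers close. It gives the time, the measured TCP pose, the force, the opening and the grip force at its end, in the units of the state.
- manip.state(): the state, without advancing time (a new reading comes with each control period).
- vision.read_camera(name): name is "scene" or "top" or "wrist"; returns a dict with "img" (384x512x3 uint8, blue, green, red), "depth" (384x512 float32, m along the optical axis (not along the pixel's ray), 0 where there is no reading), "camera_matrix" (3x3 intrinsics, pixels), "R" (3x3) and "t" (3): a world point X has camera coordinates R X + t. Camera axes: x right, y down, z forward; pixel columns grow to the right and rows downward; lengths in m; the calibration is good to about 2 mm. A picture is of the moment at which its call begins.
- manip.finish_job(): hands the job in; it is judged then, once.
Trained networks look in the newest picture that a camera, given by its name, has taken for a name from the list of things; names that differ only in an ending like _2 or _b are one class to them, and where a whole thing is asked for, a point or a joint stands for the part that bears it (a point fixed in the world has none). Each returns a list of dicts, best first, with "score" (0 to 1); they miss things now and then, are a little off and sometimes report something else, mostly with a low value. They report only what shows in the picture. A call takes as long as a camera call. They do not tell look-alikes from the thing itself.
- vision.regions_of(camera, query): "pixels" (384x512 bool, what is visible of it) and "box" ([left, top, width, height] in pixels, round what is visible of it).
- vision.landmark_of(camera, query): "xy" ([column, row] in pixels: a listed point, or the origin of a listed thing).
The state is a dict: "time": time; "joint_pos": joint angles; "dq": joint speeds; "joint_efforts": joint torques, N m; "eef_pos": TCP position; "eef_rot": TCP orientation; "contact_force": force on the tool from outside, world axes, zero at the start; "moment": the same for the moment, N m; "opening": opening from 0.0 (shut) to 1.0 (fully open); "grip_force": force on a finger pad.
Only numpy, scipy, OpenCV 4.12 (cv2) and the standard library are available. Lean on these libraries where they do the work, as an engineer would, in place of code of your own. Each camera call takes 0.05 s, during which the arm holds its last target. There are 200 camera calls.

## Working session

There is one attempt and no reset: what is moved stays moved. The work goes in short steps, Python scripts to look and compute and a tool call to move; the robot and the scene stay as the last step left them, time stands still between calls to the robot, and variables do not carry over. Pictures are saved under pics/ and viewed, at most 10 in all, crops included, and the job is handed in when it is done.

Besides the shell and the picture viewer there is one more tool, called after "Request:" by a JSON object that holds its "fn" and its "kwargs", one argument or row to a line. drive_tool: Moves the arm, as the interface text tells. Its arguments: {"type":"object","properties":{"series":{"type":"array","items":{"type":"array","items":{"type":"number"}}}},"required":["series"]}

```bash
mkdir -p pics
cat > h.py <<'E'
import numpy as np, cv2
from workcell import manip, vision
def cam(n): return vision.read_camera(n)
def px2w(c,uv,z=None):
    K,R,t=c["camera_matrix"],np.array(c["R"]),np.array(c["t"])
    ray=np.linalg.solve(K,[uv[0],uv[1],1.]); o=-R.T@t; d=R.T@ray
    if z is not None: return o+d*(z-o[2])/d[2]
    dep=c["depth"][int(round(uv[1])),int(round(uv[0]))]
    return o+d*dep
E
python3 - <<'E'
from h import *
np.set_printoptions(precision=4,suppress=True)
s=manip.state(); print(s)
a=cam("scene"); b=cam("top")
cv2.imwrite("pics/a.png",np.hstack([a["img"],b["img"]])[:, :] if 0 else cv2.resize(b["img"],(768,576)))
cv2.imwrite("pics/s.png",cv2.resize(a["img"],(768,576)))
zs=dict(post_top=.108,blue_foot=0,blue_corner=.01,tote=0,sherd_m6=.01,sherd_b8=.01,sherd_b6=.01)
for n,c in(("top",b),("scene",a)):
  for q,z in zs.items():
    for r in vision.landmark_of(n,q)[:3]: print(n,q,round(r["score"],2),np.round(r["xy"]),px2w(c,r["xy"],z))
E
```

```text
{'time': 0.0, 'joint_pos': array([ 1.0624,  0.2592,  0.0208,  1.3337, -0.    ,  1.4182]), 'dq': array([-0.0006, -0.0019,  0.0005, -0.001 ,  0.0013,  0.0001]), 'joint_efforts': array([  0.0034, -55.564 ,  34.4531,   0.0136,  -0.0001,  -0.0001]), 'eef_pos': array([0.1915, 0.5154, 0.3032]), 'eef_rot': array([ 0.177 ,  0.9842, -0.0007, -0.0002]), 'contact_force': array([-0.1569, -0.2783, -0.884 ]), 'moment': array([ 0.0297, -0.0175,  0.0104]), 'grip_force': 0.0, 'opening': 0.9953622502869401}
top post_top 0.64 [288. 189.] [ 0.5742 -0.0376  0.108 ]
top blue_foot 0.69 [228. 222.] [0.438  0.1996 0.    ]
top blue_corner 0.78 [229. 222.] [0.4391 0.1949 0.01  ]
top blue_corner 0.7 [364. 218.] [ 0.4861 -0.3708  0.01  ]
top tote 0.84 [258. 205.] [0.5176 0.0752 0.    ]
top sherd_m6 0.83 [354. 184.] [ 0.6325 -0.3274  0.01  ]
top sherd_m6 0.67 [363. 217.] [ 0.4919 -0.3679  0.01  ]
top sherd_m6 0.5 [258. 141.] [0.8023 0.0927 0.01  ]
top sherd_b8 0.77 [207. 206.] [0.4989 0.2941 0.01  ]
top sherd_b8 0.6 [275. 218.] [0.4668 0.0035 0.01  ]
top sherd_b8 0.48 [234. 225.] [0.4246 0.1754 0.01  ]
top sherd_b
[... 288 characters left out ...]
20.] [0.4372 0.1876 0.    ]
scene blue_corner 0.87 [204. 218.] [0.4329 0.1936 0.01  ]
scene blue_corner 0.31 [203. 222.] [0.4198 0.1852 0.01  ]
scene tote 0.97 [250. 227.] [0.5066 0.0618 0.    ]
scene sherd_m6 0.8 [384. 272.] [ 0.6266 -0.3389  0.01  ]
scene sherd_m6 0.64 [322. 240.] [ 0.6055 -0.1436  0.01  ]
scene sherd_m6 0.55 [297. 169.] [0.8053 0.0958 0.01  ]
scene sherd_b8 0.69 [258. 245.] [ 0.4656 -0.0051  0.01  ]
scene sherd_b8 0.67 [267. 184.] [0.6766 0.1332 0.01  ]
scene sherd_b8 0.64 [242. 200.] [0.5662 0.1492 0.01  ]
scene sherd_b6 0.69 [258. 245.] [ 0.4656 -0.0051  0.01  ]
scene sherd_b6 0.67 [267. 184.] [0.6766 0.1332 0.01  ]
scene sherd_b6 0.64 [242. 200.] [0.5662 0.1492 0.01  ]
```

View pics/a.png

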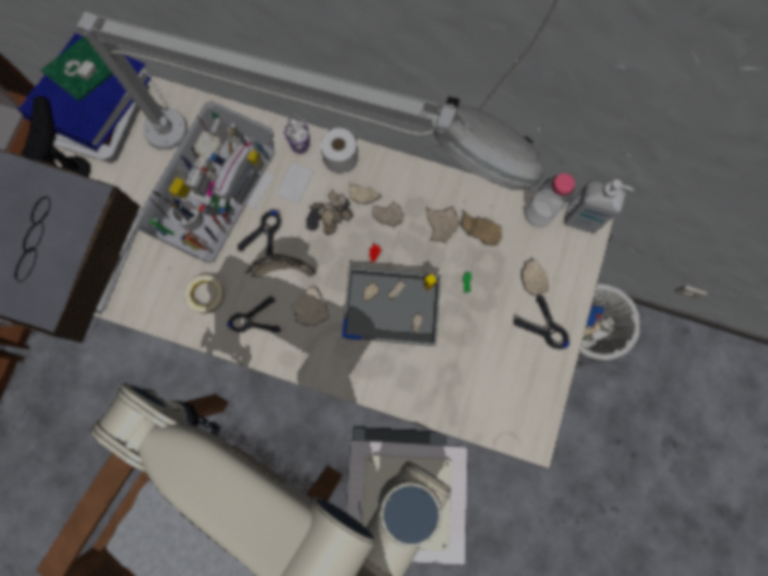

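View pics/s.png

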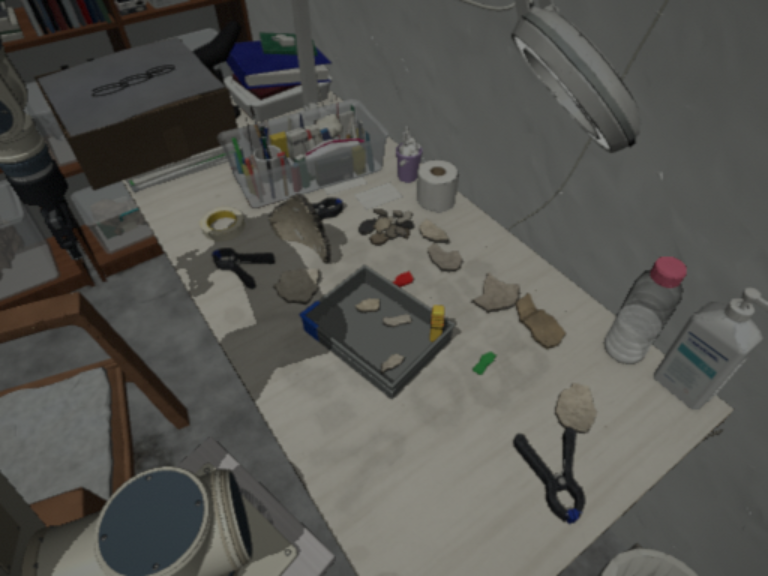

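The top picture (×1.5) shows the tote with its yellow post at (431,281) and its blue corner at (352,328), with three pale sherds inside at (371,291), (397,289) and (417,322). The red (375,252) and green (467,281) look-alikes lie outside the tote, so there is only one post and one tote that could be meant.

```bash
cat >> h.py <<'E'
def cloud(c):
    K,R,t=c["camera_matrix"],np.array(c["R"]),np.array(c["t"])
    v,u=np.mgrid[:384,:512]; d=c["depth"]
    P=np.stack([(u-K[0,2])/K[0,0]*d,(v-K[1,2])/K[1,1]*d,d],-1)
    return (P-t)@R
def mask(c,lo,hi): return cv2.inRange(cv2.cvtColor(c["img"],cv2.COLOR_BGR2HSV),lo,hi)>0
E
python3 - <<'E'
from h import *
np.set_printoptions(precision=4,suppress=True)
for n in("top","scene"):
    c=cam(n);P=cloud(c);ok=c["depth"]>0
    near=ok&(P[...,0]>.38)&(P[...,0]<.68)&(P[...,1]>-.1)&(P[...,1]<.26)
    y=near&mask(c,(20,120,80),(35,255,255))
    print(n,"yellow",y.sum(),np.median(P[y],0),P[y].max(0))
    t=y&(P[...,2]>.095); print(" top",t.sum(),P[t].mean(0) if t.any() else 0)
    b=near&mask(c,(105,120,40),(130,255,255)); print(" blue",b.sum(),P[b].mean(0),P[b].min(0),P[b].max(0))
    m=near&(P[...,2]>.045)&(P[...,2]<.085)&~y
    r=cv2.minAreaRect(P[m][:,:2].astype(np.float32)); print(" rect",m.sum(),r,cv2.boxPoints(r))
    reg=vision.regions_of(n,"tote")[0]["pixels"]; r=reg&ok
    tall=ok&(P[...,2]>.2)&(P[...,0]>.4)&(abs(P[...,1])<.6)
    print(" tall", [(round(float(x0),1),round(float(y0),1),P[k][:,2].min().round(2)) for x0 in np.arange(.4,1.2,.1) for y0 in np.arange(-.4,.4,.2) if (k:=tall&(abs(P[...,0]-x0)<.05)&(abs(P[...,1]-y0)<.1)).sum()>3])
E
```

```text
top yellow 61 [ 0.584  -0.0337  0.103 ] [ 0.6263 -0.0186  0.1165]
 top 38 [ 0.585  -0.0338  0.1068]
 blue 48 [0.4354 0.1782 0.0606] [0.4197 0.147  0.0067] [0.4723 0.1946 0.073 ]
 rect 446 ((0.5160090923309326, 0.0666441023349762), (0.2586157023906708, 0.1990320086479187), 88.18883514404297) [[ 0.4125 -0.0595]
 [ 0.6114 -0.0657]
 [ 0.6196  0.1927]
 [ 0.4206  0.199 ]]
 tall [(0.7, -0.2, np.float64(0.52)), (0.7, 0.0, np.float64(0.59)), (0.8, -0.4, np.float64(0.2)), (0.8, -0.2, np.float64(0.48)), (0.8, 0.0, np.float64(0.54)), (0.8, 0.2, np.float64(0.57)), (0.9, -0.4, np.float64(0.2)), (0.9, -0.2, np.float64(0.22)), (0.9, 0.0, np.float64(0.51)), (0.9, 0.2, np.float64(0.56)), (1.0, -0.2, np.float64(0.35)), (1.0, 0.0, np.float64(0.31)), (1.0, 0.2, np.float64(0.31)), (1.1, 0.2, np.float64(0.3))]
scene yellow 150 [ 0.5783 -0.0375  0.0851] [ 0.5963 -0.0209  0.1119]
 top 59 [ 0.5824 -0.0361  0.1052]
 blue 140 [0.4296 0.1754 0.0493] [0.4188 0.1457 0.0105] [0.471  0.1977 0.0669]
 rect 955 ((0.5157381296157837, 0.06657518446445465), (0.25713104009628296, 0.19916237890720367), 88.26258087158203) [[ 0.4123 -0.0589]
 [ 0.6114 -0.065 ]
 [ 0.6192  0.1921]
 [ 0.4201  0.1981]]
 tall [(0.7, -0.2, np.float64(0.46)), (0.7, 0.0, np.float64(0.57)), (0.8, -0.4, np.float64(0.2)), (0.8, -0.2, np.float64(0.42)), (0.8, 0.0, np.float64(0.45)), (0.8, 0.2, np.float64(0.59)), (0.9, -0.4, np.float64(0.2)), (0.9, -0.2, np.float64(0.2)), (0.9, 0.0, np.float64(0.43)), (1.0, -0.2, np.float64(0.2)), (1.0, 0.0, np.float64(0.2)), (1.0, 0.2, np.float64(0.2)), (1.1, 0.2, np.float64(0.2))]
```

The post top is at about (0.585, -0.034). The tipping diagonal points along (0.58, -0.815), and I'll pinch across it so the post can pivot between the pads.

Request:
{"fn": "drive_tool", "kwargs": {
  "series": [
    [-0.85,-0.57,0,10,-1],
    [-1.7,-1.14,0,20,-1],
    [-2.55,-1.71,0,30,-1],
    [-3.4,-2.28,0,34,-1],
    [-4.25,-2.85,0,34,-1]
  ]
}}

```text
time: 1.62
eef_pos: [0.3718, 0.2647, 0.3041]
eef_rot: [0.457, 0.889, 0.0, 0.0]
contact_force: [1.2, -0.1, -0.8]
opening: 0.994
grip_force: 0.0
```

```bash
cat >> h.py <<'E'
from scipy.spatial.transform import Rotation as Ro
def goto(xyz,yaw=None):
    s=manip.state(); R=Ro.from_quat(s["eef_rot"]).as_matrix()
    d=R.T@(np.array(xyz)-s["eef_pos"])/.06
    print("t",round(s["time"],2),"pos",s["eef_pos"].round(4),"ty",np.degrees(np.arctan2(R[1,1],R[0,1])).round(2),"tilt",R[:,2].round(3),"move",d.round(3),"F",np.round(s["contact_force"],1),"op",round(s["opening"],3),"grip",round(s["grip_force"],1))
E
python3 -c "
from h import *
goto([.585,-.034,.26])"
```

```text
t 1.62 pos [0.3718 0.2647 0.3041] ty 35.57 tilt [ 0.001  0.    -1.   ] move [-6.116 -0.007  0.737] F [ 1.2 -0.1 -0.8] op 0.994 grip 0.0
```

Request:
{"fn": "drive_tool", "kwargs": {
  "series": [
    [-1,0,0,0,-1],
    [-2,0,0,0,-1],
    [-3,0,0.1,0,-1],
    [-4,0,0.2,0,-1],
    [-5,0,0.4,0,-1]
  ]
}}

```text
time: 2.25
eef_pos: [0.5469, 0.0206, 0.2801]
eef_rot: [0.457, 0.889, 0.0, 0.001]
contact_force: [0.9, 1.5, 1.1]
opening: 0.999
grip_force: 0.0
```

Request:
{"fn": "drive_tool", "kwargs": {
  "series": [
    [-0.8,0,0.2,0,-1],
    [-1.1,0,0.3,0,-1],
    [-1.1,0,0.3,0,-1]
  ]
}}

```text
time: 2.62
eef_pos: [0.5842, -0.0316, 0.2611]
eef_rot: [0.458, 0.889, -0.0, -0.001]
contact_force: [-0.0, -0.2, 0.2]
opening: 0.996
grip_force: 0.0
```

Run:
```python
from h import *
np.set_printoptions(precision=4,suppress=True)
goto([.585,-.034,.26])
c=cam("wrist");P=cloud(c);cv2.imwrite("pics/w1.png",c["img"])
y=mask(c,(20,120,60),(35,255,255))&(c["depth"]>0)
t=y&(P[...,2]>.1); print(y.sum(),t.sum())
if t.any():
    r=cv2.minAreaRect(P[t][:,:2].astype(np.float32)); print(P[t].mean(0),r)
for r in vision.landmark_of("wrist","post_top")[:2]: print(r, px2w(c,r["xy"],.108))
for n in ("scene","top"):
    c=cam(n)
    P=cloud(c);y=mask(c,(20,120,60),(35,255,255))&(P[...,2]>.095)&(P[...,2]<.12)&(abs(P[...,0]-.58)<.06)&(abs(P[...,1]+.03)<.06)
    if y.any(): print(n,y.sum(),P[y].mean(0))
```

```text
t 2.62 pos [ 0.5842 -0.0316  0.2611] ty 35.54 tilt [-0.002  0.    -1.   ] move [-0.04  -0.012  0.018] F [-0.  -0.2  0.2] op 0.996 grip 0.0
1308 871
[ 0.5861 -0.0328  0.1073] ((0.5868469476699829, -0.033554557710886), (0.023660099133849144, 0.022848069667816162), 34.33143997192383)
{'xy': [258.0, 199.1], 'score': 0.91} [ 0.5897 -0.0346  0.108 ]
scene 65 [ 0.5838 -0.0346  0.1051]
```

View pics/w1.png

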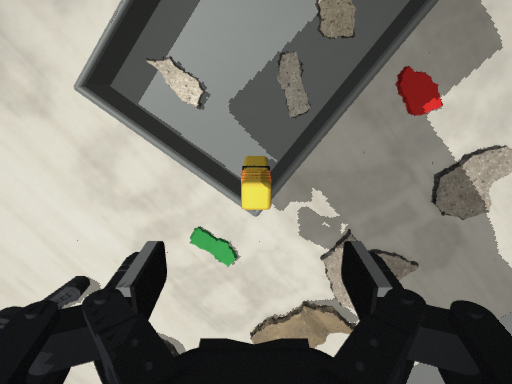

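The wrist view shows the yellow post at (256,195), square to the fingers and 2–3 mm off the TCP axis, with clear space where the fingers come down. I'll descend and close.

Request:
{"fn": "drive_tool", "kwargs": {
  "series": [
    [-0.05,0,0.6,0,-1],
    [-0.05,0,1.2,0,-1],
    [-0.05,0,1.7,0,-1],
    [-0.05,0,1.87,0,-1],
    [-0.05,0,1.87,0,-1]
  ]
}}

```text
time: 3.45
eef_pos: [0.5859, -0.0329, 0.1502]
eef_rot: [0.457, 0.89, 0.0, 0.0]
contact_force: [-0.1, -0.2, 0.3]
opening: 1.001
grip_force: 0.0
```

Request:
{"fn": "drive_tool", "kwargs": {
  "series": [
    [0,0,0,0,0.4],
    [0,0,0,0,1],
    [0,0,0,0,1],
    [0,0,0,0,1],
    [0,0,0,0,1]
  ]
}}

```text
time: 4.08
eef_pos: [0.5863, -0.0336, 0.1504]
eef_rot: [0.457, 0.889, 0.0, 0.001]
contact_force: [0.3, 0.3, 5.9]
opening: 0.271
grip_force: 59.6
```

Run:
```python
from h import *
np.set_printoptions(precision=4,suppress=True)
goto([.5865,-.0335,.149])
P0=np.array([.5865,-.0335]);u=np.array([-.581,.814])
for th in (5,10,15,20,25,28,30):
    a=np.radians(th);D,h=.267,.095
    al=D*np.cos(a)-h*np.sin(a);z=D*np.sin(a)+h*np.cos(a)
    print(th,"tool x",round((D-al)/.06,3),"z",-round((z-h)/.06,3))
```

```text
t 4.08 pos [ 0.5863 -0.0336  0.1504] ty 35.6 tilt [ 0.001 -0.    -1.   ] move [-0.     0.003  0.023] F [0.3 0.3 5.9] op 0.271 grip 59.6
5 tool x 0.155 z -0.382
10 tool x 0.343 z -0.749
15 tool x 0.561 z -1.098
20 tool x 0.81 z -1.427
25 tool x 1.086 z -1.732
28 tool x 1.264 z -1.904
30 tool x 1.388 z -2.013
```

Gripped. I'll raise it slowly along the arc, to 10° first.

Request:
{"fn": "drive_tool", "kwargs": {
  "series": [
    [0.06,0,-0.15,0,1],
    [0.12,0,-0.3,0,1],
    [0.19,0,-0.45,0,1],
    [0.26,0,-0.6,0,1],
    [0.343,0,-0.749,0,1]
  ]
}}

```text
time: 4.7
eef_pos: [0.5737, -0.0165, 0.1953]
eef_rot: [0.457, 0.889, 0.0, 0.0]
contact_force: [0.6, -1.2, -5.2]
opening: 0.275
grip_force: 59.1
```

Request:
{"fn": "drive_tool", "kwargs": {
  "series": [
    [0,0,0,0,1],
    [0,0,0,0,1]
  ]
}}

```text
time: 4.95
eef_pos: [0.5739, -0.0168, 0.1945]
eef_rot: [0.457, 0.889, -0.0, -0.0]
contact_force: [0.0, -0.2, -6.1]
opening: 0.272
grip_force: 59.1
```

```bash
cat >> h.py <<'E'
def tote(c):
    P=cloud(c);ok=(c["depth"]>0)&(P[...,0]>.38)&(P[...,0]<.66)&(P[...,1]>-.1)&(P[...,1]<.26)
    b=ok&mask(c,(105,120,40),(130,255,255)); print(" blue",b.sum(),P[b].mean(0),P[b].min(0),P[b].max(0))
    # floor plane by RANSAC over interior grey points
    Q=P[ok&(abs((P[...,:2]-[.51,.07])@np.array([.58,-.815]))<.09)&(abs((P[...,:2]-[.51,.07])@np.array([.815,.58]))<.04)]
    rng=np.random.default_rng(0);best=None
    for _ in range(300):
        a,b_,d=Q[rng.choice(len(Q),3,False)];n=np.cross(b_-a,d-a);l=np.linalg.norm(n)
        if l<1e-6: continue
        n/=l;k=(abs((Q-a)@n)<.003).sum()
        if best is None or k>best[0]: best=(k,n,a)
    k,n,a=best;I=Q[abs((Q-a)@n)<.003];m=I.mean(0);n=np.linalg.svd(I-m)[2][2];n*=np.sign(n[2])
    print(" plane",k,len(Q),"n",n,"tilt",np.degrees(np.arccos(n[2])).round(1),"mean",m)
E
python3 - <<'E'
from h import *
np.set_printoptions(precision=4,suppress=True)
goto([.5865,-.0335,.149])
for n in("scene","top"):
    c=cam(n); print(n); tote(c); cv2.imwrite("pics/%s2.png"%n,cv2.resize(c["img"][120:320,120:400],(784,560)))
E
```

```text
t 4.95 pos [ 0.5739 -0.0168  0.1945] ty 35.62 tilt [-0. -0. -1.] move [-0.348  0.009  0.758] F [ 0.  -0.2 -6.1] op 0.272 grip 59.1
scene
 blue 136 [0.4161 0.1888 0.0856] [0.4054 0.1613 0.0479] [0.4582 0.2094 0.1043]
 plane 1018 2217 n [-0.0146  0.0232  0.9996] tilt 1.6 mean [0.5106 0.0674 0.0512]
top
 blue 51 [0.4223 0.1939 0.0964] [0.4074 0.1612 0.0354] [0.4573 0.2102 0.1078]
 plane 256 905 n [ 0.3199 -0.12    0.9398] tilt 20.0 mean [0.5377 0.0139 0.5834]
```

View pics/scene2.png

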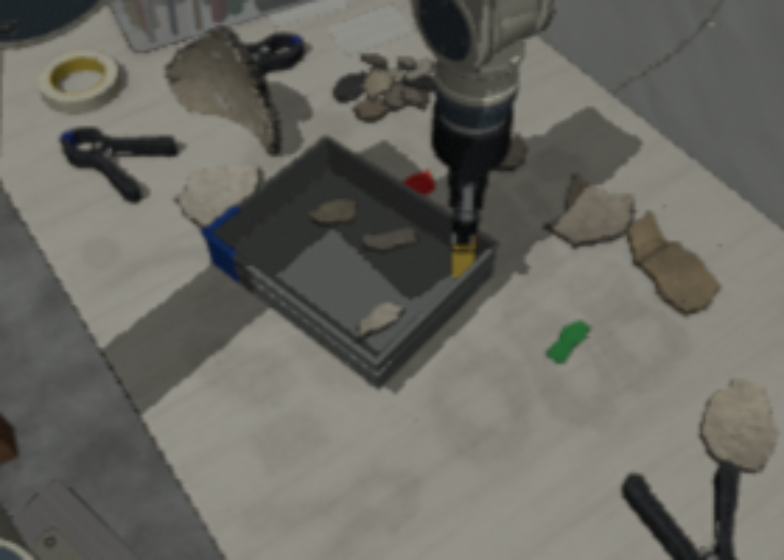

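The tote was lifted level rather than tipped (rim plane tilt 1.6°, blue corner about 40 mm up), because the firm grip doesn't let the post turn. I'll set it back exactly where it stood, then try a gentler closure so the post can pivot.

Request:
{"fn": "drive_tool", "kwargs": {
  "series": [
    [-0.08,0,0.15,0,1],
    [-0.15,0,0.3,0,1],
    [-0.23,0,0.45,0,1],
    [-0.3,0,0.6,0,1],
    [-0.343,0,0.72,0,1]
  ]
}}

```text
time: 5.68
eef_pos: [0.5862, -0.0338, 0.1509]
eef_rot: [0.457, 0.889, 0.0, -0.0]
contact_force: [0.4, 0.3, 0.3]
opening: 0.269
grip_force: 59.7
```

Request:
{"fn": "drive_tool", "kwargs": {
  "series": [
    [0,0,0.03,0,1],
    [0,0,0.03,0,0.46],
    [0,0,0.03,0,0.46],
    [0,0,0.03,0,0.46]
  ]
}}

```text
time: 6.18
eef_pos: [0.5862, -0.0339, 0.1503]
eef_rot: [0.457, 0.889, -0.0, 0.001]
contact_force: [-1.3, -2.6, 5.3]
opening: 0.274
grip_force: 51.8
```

Request:
{"fn": "drive_tool", "kwargs": {
  "series": [
    [0,0,0,0,0.43],
    [0,0,0,0,0.43]
  ]
}}

```text
time: 6.42
eef_pos: [0.586, -0.0334, 0.1495]
eef_rot: [0.457, 0.89, 0.0, 0.0]
contact_force: [-0.9, -0.1, 0.1]
opening: 0.283
grip_force: 0.0
```

Request:
{"fn": "drive_tool", "kwargs": {
  "series": [
    [0,0,0,0,0.4],
    [0,0,0,0,0.4]
  ]
}}

```text
time: 6.68
eef_pos: [0.5859, -0.0335, 0.1495]
eef_rot: [0.457, 0.889, 0.0, -0.0]
contact_force: [-0.1, 0.4, 0.8]
opening: 0.3
grip_force: 0.0
```

Request:
{"fn": "drive_tool", "kwargs": {
  "series": [
    [0,0,0,0,0.44],
    [0,0,0,0,0.44]
  ]
}}

```text
time: 6.92
eef_pos: [0.586, -0.0335, 0.1495]
eef_rot: [0.457, 0.889, 0.0, -0.0]
contact_force: [1.1, 0.2, -0.7]
opening: 0.279
grip_force: 2.5
```

Request:
{"fn": "drive_tool", "kwargs": {
  "series": [
    [0,0,0,0,0.445],
    [0,0,0,0,0.445]
  ]
}}

```text
time: 7.18
eef_pos: [0.586, -0.0335, 0.1495]
eef_rot: [0.457, 0.889, 0.0, -0.0]
contact_force: [0.3, 2.0, -1.0]
opening: 0.278
grip_force: 8.6
```

Request:
{"fn": "drive_tool", "kwargs": {
  "series": [
    [0,0,0,0,0.45],
    [0,0,0,0,0.45]
  ]
}}

```text
time: 7.42
eef_pos: [0.586, -0.0335, 0.1496]
eef_rot: [0.457, 0.889, 0.0, -0.0]
contact_force: [1.4, 0.7, -1.1]
opening: 0.28
grip_force: 14.7
```

The force follows the closure finely, so a light grip of about 10 N should lift and still let the post turn.

Request:
{"fn": "drive_tool", "kwargs": {
  "series": [
    [0.03,0,-0.08,0,0.447],
    [0.06,0,-0.15,0,0.447],
    [0.09,0,-0.23,0,0.447],
    [0.12,0,-0.3,0,0.447],
    [0.155,0,-0.382,0,0.447]
  ]
}}

```text
time: 8.05
eef_pos: [0.5803, -0.0258, 0.1728]
eef_rot: [0.457, 0.889, -0.0, -0.0]
contact_force: [0.1, -0.0, -3.5]
opening: 0.278
grip_force: 14.2
```

Run:
```python
from h import *
np.set_printoptions(precision=4,suppress=True)
goto([.5865,-.0335,.149])
c=cam("scene"); tote(c); cv2.imwrite("pics/s3.png",cv2.resize(c["img"][150:280,170:360],(760,520)))
```

```text
t 8.05 pos [ 0.5803 -0.0258  0.1728] ty 35.62 tilt [-0.  0. -1.] move [-0.164  0.01   0.397] F [ 0.1 -0.  -3.5] op 0.278 grip 14.2
 blue 127 [0.425  0.1763 0.0499] [0.4141 0.147  0.0113] [0.4636 0.1974 0.0687]
 plane 1014 1752 n [-0.0492  0.0699  0.9963] tilt 4.9 mean [0.5102 0.0679 0.0227]
```

View pics/s3.png

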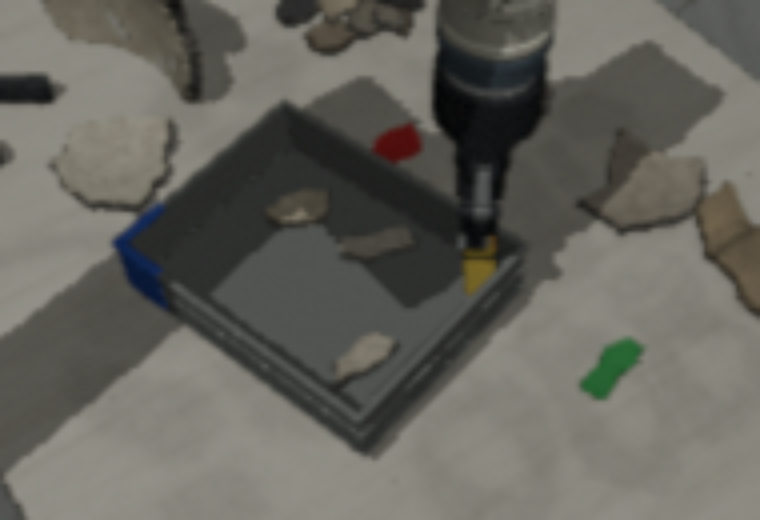

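The tote now pivots: tilt 4.9°, with the blue corner at (140,260) staying down on the desk. I'll carry on along the arc.

Request:
{"fn": "drive_tool", "kwargs": {
  "series": [
    [0.072,0,-0.148,0,0.447],
    [0.148,0,-0.295,0,0.447],
    [0.23,0,-0.438,0,0.447],
    [0.315,0,-0.578,0,0.447],
    [0.406,0,-0.716,0,0.447]
  ]
}}

```text
time: 8.72
eef_pos: [0.5661, -0.0059, 0.2162]
eef_rot: [0.457, 0.889, 0.0, 0.0]
contact_force: [0.8, -0.1, -4.3]
opening: 0.276
grip_force: 14.1
```

Run:
```python
from h import *
np.set_printoptions(precision=4,suppress=True)
goto([.5865,-.0335,.149])
c=cam("scene"); tote(c)
```

```text
t 8.72 pos [ 0.5661 -0.0059  0.2162] ty 35.62 tilt [ 0. -0. -1.] move [-0.572  0.008  1.12 ] F [ 0.8 -0.1 -4.3] op 0.276 grip 14.1
 blue 108 [0.4221 0.1842 0.0523] [0.4089 0.1518 0.0141] [0.4599 0.2086 0.071 ]
 plane 1044 2589 n [-0.1484  0.2066  0.9671] tilt 14.7 mean [0.5099 0.0684 0.0481]
```

Request:
{"fn": "drive_tool", "kwargs": {
  "series": [
    [0.096,0,-0.134,0,0.447],
    [0.197,0,-0.265,0,0.447],
    [0.302,0,-0.393,0,0.447],
    [0.412,0,-0.516,0,0.447],
    [0.525,0,-0.634,0,0.447]
  ]
}}

```text
time: 9.4
eef_pos: [0.5477, 0.0198, 0.2541]
eef_rot: [0.457, 0.889, 0.0, 0.0]
contact_force: [0.9, 0.3, -2.9]
opening: 0.276
grip_force: 14.0
```

Request:
{"fn": "drive_tool", "kwargs": {
  "series": [
    [0.058,0,-0.057,0,0.447],
    [0.118,0,-0.115,0,0.447],
    [0.178,0,-0.172,0,0.447],
    [0.24,0,-0.227,0,0.447],
    [0.302,0,-0.281,0,0.447]
  ]
}}

```text
time: 10.02
eef_pos: [0.5373, 0.0343, 0.2705]
eef_rot: [0.457, 0.889, -0.0, -0.0]
contact_force: [1.4, -0.3, -2.6]
opening: 0.279
grip_force: 14.0
```

Request:
{"fn": "drive_tool", "kwargs": {
  "series": [
    [0,0,0,0,0.447],
    [0,0,0,0,0.447],
    [0,0,0,0,0.447],
    [0,0,0,0,0.447]
  ]
}}

```text
time: 10.52
eef_pos: [0.5374, 0.0341, 0.2703]
eef_rot: [0.457, 0.889, 0.0, -0.0]
contact_force: [1.3, -0.8, -3.2]
opening: 0.279
grip_force: 14.0
```

Run:
```python
from h import *
np.set_printoptions(precision=4,suppress=True)
goto([.5865,-.0335,.149])
for n in("scene","top"):
    c=cam(n); tote(c)
    if n=="scene": cv2.imwrite("pics/s4.png",cv2.resize(c["img"][150:280,170:360],(760,520)))
```

```text
t 10.53 pos [0.5374 0.0341 0.2703] ty 35.61 tilt [-0.  0. -1.] move [-1.392  0.009  2.021] F [ 1.3 -0.8 -3.2] op 0.279 grip 14.0
 blue 78 [0.4163 0.1986 0.0535] [0.3982 0.1589 0.0144] [0.45   0.2187 0.0727]
 plane 1108 4967 n [0.782  0.6233 0.0029] tilt 89.8 mean [0.5101 0.0123 0.4226]
 blue 43 [0.4178 0.2037 0.0586] [0.4024 0.174  0.0363] [0.4504 0.2186 0.0733]
 plane 487 1150 n [0.2329 0.0461 0.9714] tilt 13.7 mean [0.5199 0.0381 0.6437]
```

View pics/s4.png

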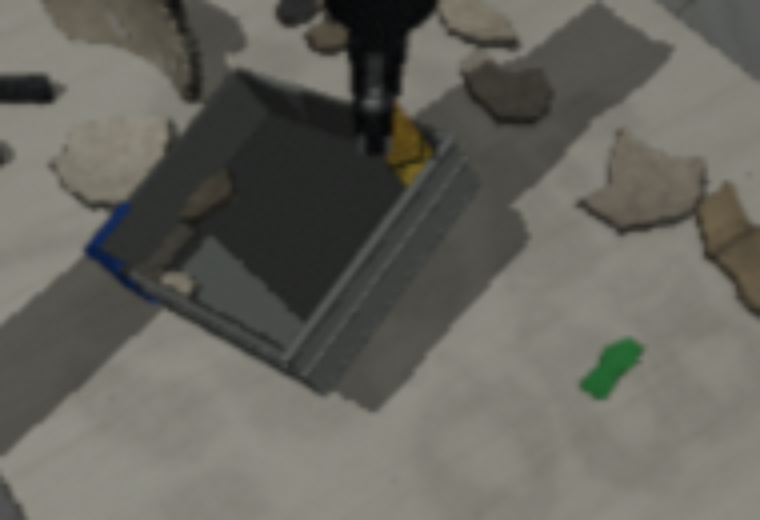

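The tote is tipped with all three sherds down at the blue end: (170,245), (178,283), and one at (205,195) along the short wall. I'll measure the tilt and sherd positions closely with the wrist camera.

Run:
```python
from h import *
np.set_printoptions(precision=4,suppress=True)
u=np.array([.581,-.814]);v=np.array([.814,.581]);F=np.array([.431,.186])
for n in("scene","wrist"):
    c=cam(n);P=cloud(c);ok=c["depth"]>0
    a=(P[...,:2]-F)@u;l=(P[...,:2]-F)@v
    q=P[ok&(a>.05)&(a<.17)&(abs(l)<.05)&(P[...,2]<.15)&(P[...,2]>.015)]
    rng=np.random.default_rng(0);best=(0,)
    for _ in range(400):
        p=q[rng.choice(len(q),3,False)];m=np.cross(p[1]-p[0],p[2]-p[0]);L=np.linalg.norm(m)
        if L<1e-7: continue
        m/=L;k=(abs((q-p[0])@m)<.003).sum()
        if k>best[0]: best=(k,m*np.sign(m[2]),p[0])
    k,m,p0=best;I=q[abs((q-p0)@m)<.003];m=np.linalg.svd(I-I.mean(0))[2][2];m*=np.sign(m[2]);o=I.mean(0)
    print(n,k,len(q),"tilt",np.degrees(np.arccos(m[2])).round(1),"along",m[:2]@u,"across",m[:2]@v,"floor z under foot",o[2]-(m[:2]@(F-o[:2]))/m[2])
    for s in("sherd_m6","sherd_b8","sherd_b6"):
        for r in vision.landmark_of(n,s)[:3]:
            w=px2w(c,r["xy"]); print(s,round(r["score"],2),np.round(r["xy"]),w,"a,l",(w[:2]-F)@u,(w[:2]-F)@v)
    if n=="wrist": cv2.imwrite("pics/w5.png",cv2.resize(c["img"],(768,576)))
```

```text
scene 915 934 tilt 29.1 along -0.48696280765715505 across -0.0010438973147272243 floor z under foot 0.012808445244772378
sherd_m6 0.76 [296. 170.] [0.7956 0.0933 0.0144] a,l 0.2872755446024295 0.24294631149663182
sherd_m6 0.72 [383. 274.] [ 0.6193 -0.3374  0.0083] a,l 0.5354780213654865 -0.15085895100768332
sherd_m6 0.51 [211. 215.] [0.446  0.1766 0.0275] a,l 0.016380774523353594 0.006712600461608114
sherd_b8 0.85 [196. 192.] [0.4902 0.2949 0.0123] a,l -0.054250284440125925 0.11148711954219481
sherd_b8 0.56 [212. 223.] [0.3962 0.1093 0.0967] a,l 0.0422401135088337 -0.07293678754827392
sherd_b8 0.52 [203. 221.] [0.4103 0.1722 0.0374] a,l -0.0008332835900092993 -0.024876270262149423
sherd_b6 0.85 [196. 192.] [0.4902 0.2949 0.0123] a,l -0.054250284440125925 0.11148711954219481
sherd_b6 0.56 [212. 223.] [0.3962 0.1093 0.0967] a,l 0.0422401135088337 -0.07293678754827392
sherd_b6 0.52 [203. 221.] [0.4103 0.1722 0.0374] a,l -0.0008332835900092993 -0.024876270262149423
wrist 18270 18347 tilt 29.2 along -0.4871890051898365 across 0.0008341198833225742 floor z under foot 0.012449110236848304
sherd_m6 0.76 [449. 241.] [0.788  0.0892 0.0108] a,l 0.2862462009948741 0.2343521493613376
sherd_m6 0.27 [252. 112.] [0.5021 0.0804 0.0833] a,l 0.12727932897530622 -0.0034774936365303596
sherd_b8 0.76 [325.  16.] [0.5075 0.1779 0.0511] a,l 0.051068641452255 0.05760458206233808
sherd_b8 0.57 [397. 168.] [0.6732 0.1191 0.0093] a,l 0.1952269550510513 0.15829571460479056
sherd_b6 0.76 [325.  16.] [0.5075 0.1779 0.0511] a,l 0.051068641452255 0.05760458206233808
sherd_b6 0.57 [397. 168.] [0.6732 0.1191 0.0093] a,l 0.1952269550510513 0.15829571460479056
```

View pics/w5.png

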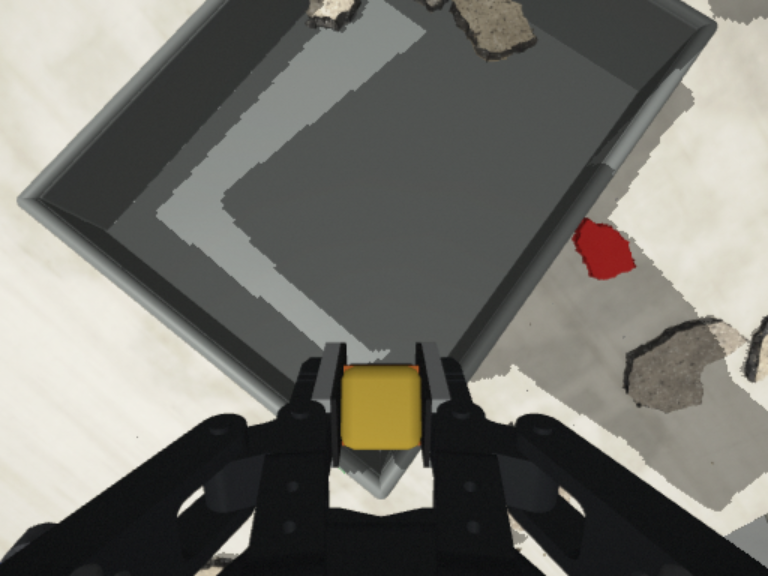

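The tilt is 29.1° and the foot is on the desk (floor height under the foot 12.5 mm, about 11.4 mm expected). One sherd sits slightly higher along the short wall, so I'll add about 1.5° and wait to let it slide.

Request:
{"fn": "drive_tool", "kwargs": {
  "series": [
    [0.05,0,-0.04,0,0.447],
    [0.095,0,-0.08,0,0.447],
    [0.095,0,-0.08,0,0.447],
    [0.095,0,-0.08,0,0.447],
    [0.095,0,-0.08,0,0.447]
  ]
}}

```text
time: 11.65
eef_pos: [0.5341, 0.0388, 0.2752]
eef_rot: [0.457, 0.889, 0.0, -0.0]
contact_force: [-0.1, -0.0, -3.0]
opening: 0.279
grip_force: 14.0
```

Request:
{"fn": "drive_tool", "kwargs": {
  "series": [
    [0,0,0,0,0.447],
    [0,0,0,0,0.447],
    [0,0,0,0,0.447],
    [0,0,0,0,0.447],
    [0,0,0,0,0.447]
  ]
}}

```text
time: 12.28
eef_pos: [0.5341, 0.0388, 0.2752]
eef_rot: [0.457, 0.889, -0.0, -0.0]
contact_force: [-0.5, 0.3, -2.5]
opening: 0.282
grip_force: 14.0
```

```bash
cat > m.py <<'E'
from h import *
np.set_printoptions(precision=4,suppress=True)
goto([0,0,0])
u=np.array([.581,-.814]);v=np.array([.814,.581]);F=np.array([.431,.186])
im=[]
for n in("scene","top"):
    c=cam(n);P=cloud(c);ok=c["depth"]>0
    a=(P[...,:2]-F)@u;l=(P[...,:2]-F)@v
    M=ok&(a>.08)&(a<.17)&(abs(l)<.05)&(P[...,2]<.15)&(P[...,2]>.015)
    I=P[M];o=np.median(I,0)
    for _ in range(5):
        m=np.linalg.svd(I-I.mean(0),full_matrices=False)[2][2];o=I.mean(0);I=P[M][abs((P[M]-o)@m)<.004]
    m*=np.sign(m[2])
    print(n,"tilt",np.degrees(np.arccos(m[2])).round(1),"across",m[:2]@v,"floor@foot",o[2]-(m[:2]@(F-o[:2]))/m[2])
    x,y=(185,185) if n=="scene" else (215,180)
    im.append(cv2.resize(c["img"][y:y+55,x:x+70],(560,440) if n=="scene" else (240,189),interpolation=cv2.INTER_CUBIC))
    if n=="scene":  # sherd pixels: on-floor heights above plane, inside tote
        T=np.column_stack([np.append(-u*-1,0),np.append(v,0)])
        h=(P-o)@m; S=ok&(h>.004)&(h<.03)&(a>-.02)&(a<.2)&(abs(l)<.1)
        k,lab,st,ce=cv2.connectedComponentsWithStats(S.astype(np.uint8))
        for i in range(1,k):
            if st[i,4]>15: print(st[i],P[lab==i].mean(0),"a,l",a[lab==i].mean(),l[lab==i].mean())
im[1]=cv2.copyMakeBorder(im[1],0,440-189,0,0,cv2.BORDER_CONSTANT)
import sys; cv2.imwrite("pics/%s.png"%sys.argv[1],np.hstack(im))
E
python3 m.py z1
```

```text
t 12.28 pos [0.5341 0.0388 0.2752] ty 35.61 tilt [-0. -0. -1.] move [ 4.658 -7.613  4.587] F [-0.5  0.3 -2.5] op 0.282 grip 14.0
scene tilt 30.6 across -0.0013581959805356524 floor@foot 0.01300390193972542
[246 176  12   8  36] [0.5837 0.1202 0.1174] a,l 0.1422375326548082 0.08605808196123797
[200 185  29  40 441] [0.4766 0.1886 0.043 ] a,l 0.024323166052725123 0.038620038704057724
[259 210   9  17  82] [ 0.4717 -0.0196  0.1477] a,l 0.1910047729522882 -0.08636277230788175
[199 219  30  17  56] [0.4072 0.1253 0.0549] a,l 0.03557133433294191 -0.05468448961457208
top tilt 34.2 across 0.12918923720864395 floor@foot 0.012206326476647017
```

View pics/z1.png

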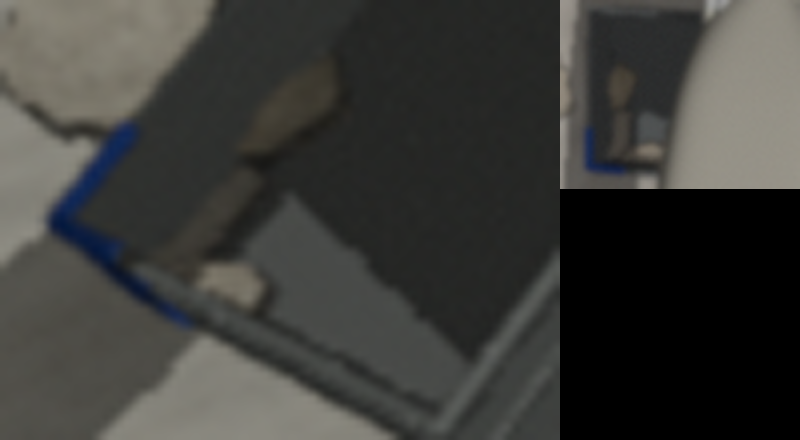

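The tote stands at 30.6°. The crop shows the sherds at (232,285) and (215,215) in the corner, with the brown one at (295,105) queued behind the middle one along the wall. I'll work out each sherd's distance from the corner in the tote frame.

```bash
cat > d.py <<'E'
from h import *
import sys
np.set_printoptions(precision=3,suppress=True)
th=np.radians(float(sys.argv[1]))
c=cam("scene");u=np.array([.581,-.814]);F=np.array([.437,.1876])
P=cloud(c)
w=(P[...,:2]-F); a=w@u; l=w@np.array([-.814,-.581]); z=P[...,2]
A=a*np.cos(th)+z*np.sin(th); Z=-a*np.sin(th)+z*np.cos(th)
# tote frame xy relative to the foot: x axis at angle of diagonal
d=np.array([250,190])/314.; X=A*d[0]+l*d[1]; Y=A*d[1]-l*d[0]
# foot -> tote corner origin, using centre-foot distance .1445
X+=-.1445*d[0]; Y+=-.1445*d[1]
for uv in eval(sys.argv[2]):
    i,j=int(round(uv[1])),int(round(uv[0])); k=(slice(i-1,i+2),slice(j-1,j+2))
    x,y,h=np.median(X[k]),np.median(Y[k]),np.median(Z[k])
    print(uv,"tote xyz",x.round(3),y.round(3),h.round(3),"to corner",np.hypot(x+.121,y+.091).round(3))
E
python3 d.py 30.6 "[(221.9,198.1),(211.9,211.9),(214,220.6)]"
```

```text
(221.9, 198.1) tote xyz -0.096 -0.005 0.022 to corner 0.089
(211.9, 211.9) tote xyz -0.097 -0.061 0.019 to corner 0.039
(214, 220.6) tote xyz -0.052 -0.085 0.023 to corner 0.069
```

All three are packed in an L that fills the corner: the middle one ends at the long wall and the brown one rests against it, so they can't go closer. I'll firm the grip, check stillness and hand in.

Request:
{"fn": "drive_tool", "kwargs": {
  "series": [
    [0,0,0,0,0.452],
    [0,0,0,0,0.46],
    [0,0,0,0,0.46],
    [0,0,0,0,0.46],
    [0,0,0,0,0.46]
  ]
}}

```text
time: 13.05
eef_pos: [0.5341, 0.0388, 0.2752]
eef_rot: [0.457, 0.889, 0.0, 0.0]
contact_force: [-0.4, -0.4, -1.9]
opening: 0.276
grip_force: 26.4
```

```bash
python3 m.py z2; python3 d.py 30.6 "[(221.9,198.1),(211.9,211.9),(214,220.6)]"
```

```text
t 13.05 pos [0.5341 0.0388 0.2752] ty 35.61 tilt [ 0. -0. -1.] move [ 4.658 -7.614  4.586] F [-0.4 -0.4 -1.9] op 0.276 grip 26.4
scene tilt 30.7 across -0.0023168651354920407 floor@foot 0.012544504410599261
[246 176  12   8  34] [0.5834 0.1193 0.1185] a,l 0.14285018317896922 0.0853226464441075
[199 185  30  40 444] [0.4769 0.1883 0.0433] a,l 0.024781738443609386 0.03872353699226989
[259 210   9  17  83] [ 0.4711 -0.0196  0.1474] a,l 0.1906436588613391 -0.08679529861967454
[199 219  30  17  55] [0.4074 0.1278 0.0536] a,l 0.03360938254987354 -0.0530407225131389
top tilt 31.3 across 0.11279561215813856 floor@foot 0.016961553745529025
(221.9, 198.1) tote xyz -0.096 -0.005 0.021 to corner 0.09
(211.9, 211.9) tote xyz -0.097 -0.06 0.018 to corner 0.039
(214, 220.6) tote xyz -0.054 -0.084 0.023 to corner 0.067
```

View pics/z2.png

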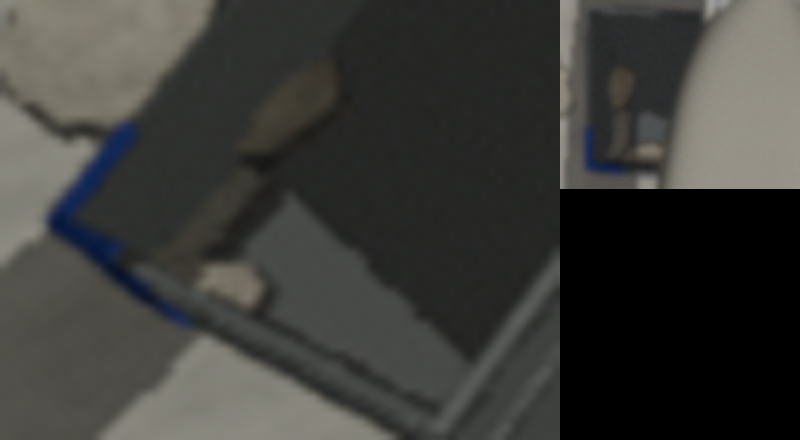

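The picture is unchanged: the sherds are at rest at (232,285), (215,215) and (295,105). The tilt is 30.7° and the grip 26 N.

```bash
python3 -c "
from workcell import manip
print(manip.finish_job())"
```

```text
the job is handed in; nothing more can be done
None
```

The job is handed in with the tote held still at about 30.7° on its blue foot, post gripped at 26 N and all three sherds together at the blue corner (centres about 40, 70 and 90 mm from it, the farthest queued behind another along the wall); on the first try the firm grip lifted the whole tote about 40 mm level, so I set it back where it stood and tipped it with a lighter grip.

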